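Tip the milling balls from a porcelain casserole into the dish on the balance

TASK

Pick up the porcelain casserole by its handle with a light grip (no more than about 45 newtons, or it cracks), tip all four milling balls from it, from no more than a hand's breadth above the rim, into the glass dish on the balance, then set the empty casserole down softly, upright on its cork mat again. Do not knock or lean on the dish or the balance, leave the dish on the pan, and do not disturb the other things on the bench.

Things in the scene. Friction and masses are not known exactly. Their poses are not given: they have to be found in the camera images.
- casserole: Loose white porcelain bowl with one straight handle, on the cork mat, four balls in it; 160 g empty. Origin at the centre of its underside, z up out of the mouth, handle along -x. Foot 64 mm wide, mouth 140 mm wide, 32 mm high, walls 4 mm thick rising outward at 40 degrees from level all round (empties when tipped 55 to 65 degrees to any side), inner floor 5 mm up.
- handle (a point): Where to grip the handle: 108 mm from the casserole's origin along its -x, 35 mm above its underside; x runs along the handle to the bowl, z up. The handle is a square bar 14 x 14 mm with upright sides, 65 to 161 mm from the origin. It cracks when the fingers squeeze it with more than about 45 N each.
- dish: Loose thin glass crystallising dish standing on the balance's pan; round, 148 mm wide over the rim, 132 mm at the foot, 46 mm high, walls 4 mm, inner floor 5 mm up. Origin at the centre of its underside, z up.
- balance: Fixed bench balance, white, 210 x 180 mm, 42 mm high, with a round steel pan 140 mm wide whose top is 52 mm above the bench; display strip at its -x end. Origin at the centre of its underside.
- pan (a point): Centre of the top of the balance's pan, 20 mm along the balance's +x from its origin, 52 mm above the bench.
- mat: Fixed square cork mat, 200 x 200 x 4 mm. Origin at the centre of its underside (on the bench).
- ball0: One of four equal white ceramic milling balls, 22 mm in diameter, about 20 g, loose in the casserole at the start. Origin at its centre.
- ball1: One of four equal white ceramic milling balls, 22 mm in diameter, about 20 g, loose in the casserole at the start. Origin at its centre.
- ball2: One of four equal white ceramic milling balls, 22 mm in diameter, about 20 g, loose in the casserole at the start. Origin at its centre.
- ball3: One of four equal white ceramic milling balls, 22 mm in diameter, about 20 g, loose in the casserole at the start. Origin at its centre.
- spatula: Bystander, not to be disturbed: steel spatula 180 mm long lying on the bench between the mat and the balance; origin at the middle of its underside.
- bulb: Bystander, not to be disturbed: brown rubber pipette bulb, 85 x 44 x 44 mm, lying near the robot; origin under its middle.
- beaker: Bystander, not to be disturbed: empty glass beaker, 70 mm wide, 90 mm high; origin at the centre of its underside.
- amber_jar: Bystander, not to be disturbed: amber glass jar with black cap, 70 mm wide, 130 mm high; origin at the centre of its underside.
- wash_bottle: Bystander, not to be disturbed: white plastic bottle, 72 mm wide, 180 mm high; origin at the centre of its underside.
- tissue_box: Bystander, not to be disturbed: white box 120 x 240 x 90 mm; origin at the centre of its underside.
- petri: Bystander, not to be disturbed: closed clear petri dish, 94 mm wide, 30 mm high; origin at the centre of its underside.
Not all that is in view belongs to the job. What is shaped like the casserole but blue or pink is not meant. What is shaped like the dish but turquoise is not meant.

How it is judged:
By the outcome, as a careful person would: the job done as asked, in the order asked, and still so for the second after the job is handed in, with the robot touching nothing.
It also fails if it takes over 67 s, if anything falls off the work surface, if the arm or the gripper's body presses on something with over 40 N, if the wrist force passes 120 N, or if a joint passes its speed limit or range.

ROBOT

A 7-joint arm with a two-finger parallel gripper is mounted at the origin on the work surface. World frame = base frame: x ahead of the robot, y to its left, z up, the work surface at z = 0. Lengths are in m, angles in rad, forces in N, time in s.
With the tool pointing down it reaches from about 0.4 to 0.85 m from the base axis. Payload 4.5 kg.
Tool frame: the origin (TCP) lies midway between the tips of the shut fingers; the grasp point (between the pads) lies behind it (r.tcp_to_grasp is the x of the grasp point in the tool frame, in m); x points along the fingers, z is the direction in which the jaws open and shut, and the axes are right-handed (so a half turn about x gives the same grasp; the last joint's range is limited). The gripper opens to 88 mm and grips with 3 to 60 N. Pads are 18 mm wide; open, the fingers measure 123 mm over their backs; the gripper's body (75 mm by 187 mm) begins 45 mm behind the grasp point.
Start: joints at [-1.187, 0.689, -0.195, 1.565, 0.157, 0.902, -0.215], TCP at [0.214, 0.587, 0.239] pointing down, gripper open.
Joint ranges: [-3.01, 3.01], [-0.46, 2.08], [-1.47, 1.51], [0.13, 2.56], [-1, 4.14], [0.04, 2.09], [-2.66, 2.66]. Speed limits (rad/s): [2.57, 2.57, 3.14, 3.14, 3.14, 3.14, 3.14].

INTERFACE

Orientations are given as a unit quaternion [x, y, z, w].
In Python, from plant import readout, optics, workorder, r gives the robot as it stands.
- The arm moves only by the tool drive_tool, never from a script. Its argument "series" is a list of rows, each an object of numbers: "hand": the finger opening in cm, from 0 to 8.81; "dx", "dy", "dz": the shift along the tool's x, y, z in cm; "yaw": the turn about the tool's x in degrees. In form: [{"hand": .., "dx": .., "dy": .., "dz": .., "yaw": ..}, ...]. A call has exactly 8 rows; each row shifts and turns the commanded pose from where the row before left it, along the tool's axes as they then stand; what a row does not reach is not made up. A row lasts 1/8 s, in which the tool goes at most 62.5 mm and 10.7 degrees, less where a joint would pass 70% of its speed; a pose out of reach is approached as far as the arm can. A call with a gripper value outside its range is refused whole. The fingers move at their own pace and stop on an object; "squeeze" is the grip in N (left out, the last holds). Time passes only in rows, so rows that do not move let the fingers close, or fill a call up. It gives the time, the measured TCP pose, the force and the opening at its end, in the units of the state.
- readout.get_state(): the state, without advancing time (a new reading comes with each control period).
- optics.snapshot(name): name is "scene" or "top" or "wrist"; returns a dict with "pixels" (384x512x3 uint8, red, green, blue), "depth" (384x512 float32, m along the optical axis (not along the pixel's ray), 0 where there is no reading), "fx", "fy", "cx", "cy" (pixels), "dist" ([k1, k2, p1, p2, k3] as OpenCV has them; the pictures are not rectified), "R" (3x3) and "t" (3): a world point X has camera coordinates R X + t. Camera axes: x right, y down, z forward; pixel columns grow to the right and rows downward; lengths in m; the calibration is good to about 2 mm. A picture is of the moment at which its call begins.
- workorder.finish_job(): hands the job in, once; it reports no verdict.
The state is a dict: "clock": time; "q": joint angles; "qd": joint speeds; "joint_torque": joint torques, N m; "tool_pos": TCP position; "eef_rot": TCP orientation; "contact_force": force on the tool from outside, world axes, zero at the start; "moment": the same for the moment, N m; "opening": opening from 0.0 (shut) to 1.0 (fully open).
Only numpy, scipy, OpenCV 4.12 (cv2) and the standard library are available. Lean on these libraries where they do the work, as an engineer would, in place of code of your own. Each camera call takes 0.05 s, during which the arm holds its last target. There are 200 camera calls.

## Working session

There is one attempt and no reset: what is moved stays moved. The work goes in short steps, Python scripts to look and compute and a tool call to move; the robot and the scene stay as the last step left them, time stands still between calls to the robot, and variables do not carry over. Pictures are saved under pics/ and viewed, about 8 in all and at most 12, crops included, and the job is handed in when it is done.

Besides the shell and the picture viewer there is one more tool, called after "Emit:" by a JSON object that holds its "op" and its "data", one argument or row to a line. drive_tool: Moves the arm, as the interface text tells. Its arguments: {"type":"object","properties":{"series":{"type":"array","items":{"type":"object","properties":{"hand":{"type":"number"},"dx":{"type":"number"},"dy":{"type":"number"},"dz":{"type":"number"},"yaw":{"type":"number"}}}},"squeeze":{"type":"number"}},"required":["series"]}

```bash
ls; mkdir -p pics; cat > h.py <<'E'
import numpy as np, cv2
from plant import readout, optics, workorder, r
from scipy.spatial.transform import Rotation as Ro
def snap(n,f=None):
    s=optics.snapshot(n)
    if f: cv2.imwrite('pics/'+f,s['pixels'][:,:,::-1])
    return s
def cloud(s):
    h,w=s['depth'].shape
    K=np.array([[s['fx'],0,s['cx']],[0,s['fy'],s['cy']],[0,0,1.]])
    u,v=np.meshgrid(np.arange(w),np.arange(h))
    p=cv2.undistortPoints(np.stack([u,v],-1).reshape(-1,1,2).astype(float),K,np.array(s['dist'])).reshape(h,w,2)
    d=s['depth'][...,None]
    X=np.concatenate([p*d,d],-1)
    return (X-s['t'])@np.array(s['R'])
E
python3 - <<'E'
from h import *
print(readout.get_state(), r.tcp_to_grasp)
for n in ('top','scene'):
    s=snap(n,n+'0.png'); np.savez('pics/'+n+'0.npz',**s)
    print(n,-np.array(s['R']).T@s['t'],s['fx'])
E
```

```text
pics
{'clock': 0.0, 'q': array([-1.18719474,  0.68999469, -0.19453717,  1.56631363,  0.15731618,
        0.90252231, -0.21512052]), 'qd': array([ 0.00162441,  0.00169236, -0.00031979,  0.00134233,  0.00040357,
       -0.00140948, -0.00110376]), 'joint_torque': array([-2.80061076e-04, -5.27561724e+01, -1.26671389e+00, -1.53424340e+01,
       -5.25536772e-02,  6.27890899e-03,  1.58870298e-04]), 'tool_pos': array([0.2140194 , 0.58654767, 0.23791206]), 'eef_rot': array([-0.40580302,  0.57986457,  0.40498102,  0.57885349]), 'contact_force': array([ 0.98732944, -0.33998773,  0.74840366]), 'moment': array([ 0.02831433,  0.00139321, -0.02588003]), 'opening': 0.9998556984640087} -0.0187
top [0.29682608 0.09944511 1.40064915] 387.9592409047176
scene [ 1.4300773  -0.41912506  1.36261664] 376.1041782274351
```

View pics/top0.png

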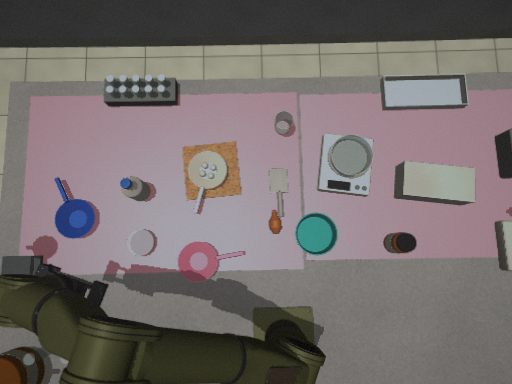

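View pics/scene0.png

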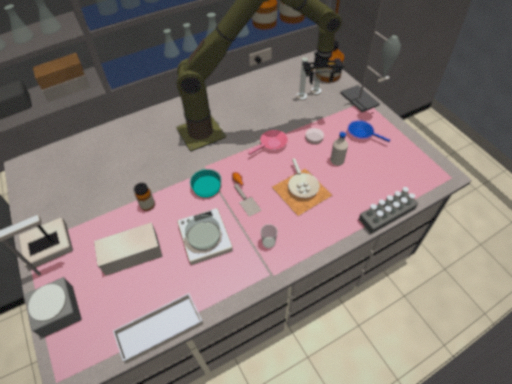

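The white casserole is at about (207,170) with its handle down to (199,210), towards the robot. The dish on the balance is at about (350,157), the spatula at (279,190) and the beaker at (284,122). Next I measure these from the depth.

Zero-depth pixels polluted the fits, so I redo them with those removed.

```bash
python3 - <<'E'
from h import *
s=dict(np.load('pics/top0.npz')); P=cloud(s); I=s['pixels']; hsv=cv2.cvtColor(I,cv2.COLOR_RGB2HSV).astype(int)
P[s['depth']<=0]=np.nan
yy,xx=np.mgrid[:384,:512]
box=lambda a,b,c,d:(xx>=a)&(xx<=b)&(yy>=c)&(yy<=d)
v=P[...,2]
def fit(m,name):
    p=P[m][:,:2].astype(np.float32); print(name,m.sum(),cv2.minEnclosingCircle(p),P[m].min(0).round(3),P[m].max(0).round(3))
m=box(180,232,145,215)&(hsv[...,1]<90)&(v>0.012)&(v<.06)
fit(m&(v>.025)&(yy<188),'bowlrim')
hm=m&(yy>=192); h=P[hm]; print('handle',hm.sum(),h.min(0),h.max(0),np.median(h[:,2]))
print(cv2.fitLine(h[:,:2].astype(np.float32),cv2.DIST_HUBER,0,.01,.01).ravel())
mat=box(175,250,135,205)&(hsv[...,0]<20)&(hsv[...,1]>120)&(v<.01)
print('mat',cv2.minAreaRect(P[mat][:,:2].astype(np.float32)))
fit(box(320,378,130,180)&(v>0.085)&(v<.11),'dish')
bal=box(310,380,130,200)&(v>0.025)&(v<.06)
print('bal',cv2.minAreaRect(P[bal][:,:2].astype(np.float32)))
for n,b in dict(spat=(268,290,165,218),bulb=(266,283,210,236),beaker=(272,296,108,138),turq=(292,340,210,258),wash=(118,152,174,204),petri=(126,156,228,258),pink=(176,248,240,284)).items():
    q=box(*b)&(v>0.006)&(v<.3); fit(q,n)
q=Ro.from_quat([-0.40580302,0.57986457,0.40498102,0.57885349]).as_matrix();print(q)
E
```

```text
bowlrim 556 ((0.5887153148651123, 0.25559547543525696), 0.07111092656850815) [0.523 0.187 0.025] [0.658 0.324 0.046]
handle 92 [0.43482945 0.27243766 0.0324621 ] [0.50568242 0.30392563 0.05298153] 0.04484783448863483
[ 0.9626525  -0.27074     0.47339714  0.28726587]
mat ((0.5930674076080322, 0.24399827420711517), (0.19613002240657806, 0.19394998252391815), 4.652128219604492)
dish 258 ((0.6181036829948425, -0.2507724165916443), 0.0737462043762207) [ 0.545 -0.324  0.085] [ 0.691 -0.178  0.104]
bal ((0.59911048412323, -0.24306419491767883), (0.1791578084230423, 0.20995020866394043), 81.8040771484375)
spat 257 ((0.49741384387016296, 9.636065806262195e-05), 0.09319894760847092) [ 0.408 -0.042  0.006] [0.59  0.039 0.04 ]
bulb 253 ((0.3957982063293457, 0.01075759343802929), 0.049885690212249756) [ 0.347 -0.015  0.007] [0.44  0.039 0.048]
beaker 314 ((0.7652261257171631, -0.036754507571458817), 0.06030925363302231) [ 0.706 -0.076  0.006] [0.824 0.01  0.097]
turq 782 ((0.3467216491699219, -0.13408131897449493), 0.10641558468341827) [ 0.266 -0.219  0.006] [ 0.436 -0.048  0.053]
wash 552 ((0.526333749294281, 0.5141750574111938), 0.070440374314785) [0.471 0.462 0.006] [0.574 0.579 0.185]
petri 602 ((0.3349253535270691, 0.4926244020462036), 0.07289039343595505) [0.281 0.438 0.006] [0.387 0.547 0.037]
pink 1218 ((0.2633756399154663, 0.24208210408687592), 0.1346878707408905) [0.195 0.114 0.006] [0.339 0.363 0.049]
[[-5.05092175e-04 -9.39470941e-01  3.42628218e-01]
 [-1.77223377e-03  3.42628565e-01  9.39469279e-01]
 [-9.99998302e-01 -1.32698718e-04 -1.83802114e-03]]
```

Fits: casserole centre is about (0.589, 0.256), handle direction (-0.963, 0.270), dish centre (0.618, -0.251). The tool always points down, so the tip has to come from the handle pivoting between the pads under a lowered squeeze. I go above the handle first.

Emit:
{"op": "drive_tool", "data": {
  "series": [
    {"dy":-4,"dz":-2},
    {"dy":-5,"dz":-2.8},
    {"dy":-5,"dz":-2.8,"yaw":-2.2},
    {"dy":-5.2,"dz":-2.8,"yaw":-2.2},
    {"dy":-5.4,"dz":-2.6},
    {"dy":-5.2,"dz":-2.6},
    {"dy":-4,"dz":-2},
    {"dx":6}
  ]
}}

```text
invalid input at $.series[0]: expected keys hand, dx, dy, dz, yaw
```

```bash
cat >> h.py <<'E'
def go(target,yawdir=None):
    st=readout.get_state(); M=Ro.from_quat(st['eef_rot']).as_matrix()
    print('t',st['clock'],'tcp',st['tool_pos'].round(4),'ytool',M[:,1].round(3),'F',st['contact_force'].round(2),'op',round(st['opening'],3),'d(cm)',(100*M.T@(np.array(target)-st['tool_pos'])).round(2))
E
python3 - <<'E'
from h import *
go([.478,.2867,.02])
s=snap('wrist','w1.png'); P=cloud(s); P[s['depth']<=0]=np.nan; v=P[...,2]
hs=cv2.cvtColor(s['pixels'],cv2.COLOR_RGB2HSV).astype(int)
m=(v>.037)&(v<.06)&(hs[...,1]<90)&(P[...,0]<.508)&(P[...,0]>.40)&(abs(P[...,1]-.285)<.05)
h=P[m]; print(m.sum(),np.nanmedian(h[:,2]),h.min(0),h.max(0)); l=cv2.fitLine(h[:,:2].astype(np.float32),cv2.DIST_HUBER,0,.01,.01).ravel(); print(l, np.percentile((h[:,:2]-l[2:])@[l[1],-l[0]],[2,98]), ((h[:,:2]-[.5887,.2556])@(-l[:2]*np.sign(l[0]))).max())
E
```

```text
t 0.1 tcp [0.214  0.5866 0.238 ] ytool [-0.939  0.343 -0.   ] F [-0.72 -0.73 -0.52] op 0.999 d(cm) [ 21.84 -35.07 -19.09]
  return np.nanmean(a, axis, out=out, keepdims=keepdims)
Traceback (most recent call last):
ValueError: zero-size array to reduction operation minimum which has no identity
```

View pics/w1.png

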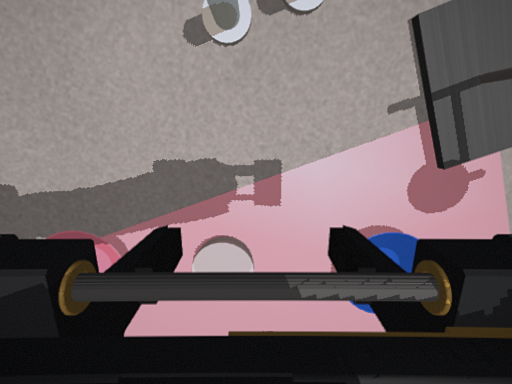

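The call was refused because every row needs all five keys. The wrist picture shows the start pose: the fingers at rows 230-330 and the petri dish at (222,255).

Emit:
{"op": "drive_tool", "data": {
  "series": [
    {"hand":8.8,"dx":0,"dy":-4,"dz":-2,"yaw":0},
    {"hand":8.8,"dx":0,"dy":-5,"dz":-2.8,"yaw":0},
    {"hand":8.8,"dx":0,"dy":-5,"dz":-2.8,"yaw":-2.2},
    {"hand":8.8,"dx":0,"dy":-5.2,"dz":-2.8,"yaw":-2.2},
    {"hand":8.8,"dx":0,"dy":-5.4,"dz":-2.6,"yaw":0},
    {"hand":8.8,"dx":0,"dy":-5.2,"dz":-2.6,"yaw":0},
    {"hand":8.8,"dx":0,"dy":-4,"dz":-2,"yaw":0},
    {"hand":8.8,"dx":6,"dy":0,"dz":0,"yaw":0}
  ],
  "squeeze": 40
}}

```text
clock: 1.15
tool_pos: [0.4889, 0.3143, 0.1813]
eef_rot: [-0.426, 0.561, 0.424, 0.569]
contact_force: [-0.1, 1.7, -0.6]
opening: 0.996
```

```bash
python3 - <<'E'
from h import *
go([.478,.2867,.02])
s=snap('wrist','w2.png'); P=cloud(s); P[s['depth']<=0]=np.nan; v=P[...,2]
hs=cv2.cvtColor(s['pixels'],cv2.COLOR_RGB2HSV).astype(int)
m=(v>.037)&(v<.06)&(hs[...,1]<90)&(P[...,0]<.508)&(P[...,0]>.40)&(abs(P[...,1]-.285)<.05)
h=P[m]; print(m.sum())
if len(h)>20:
  print(np.nanmedian(h[:,2]),h.min(0),h.max(0)); l=cv2.fitLine(h[:,:2].astype(np.float32),cv2.DIST_HUBER,0,.01,.01).ravel(); print(l, np.percentile((h[:,:2]-l[2:])@[l[1],-l[0]],[2,98]), ((h[:,:2]-[.5887,.2556])@(-l[:2]*np.sign(l[0]))).max())
E
```

```text
t 1.15 tcp [0.4889 0.3143 0.1813] ytool [-0.96   0.278 -0.009] F [-0.05  1.7  -0.56] op 0.996 d(cm) [16.1   0.42 -3.06]
941
0.04604429028658689 [0.43126351 0.27174026 0.03743651] [0.50799453 0.30432179 0.04817538]
[ 0.9628197  -0.2701448   0.46842313  0.2888465 ] [-0.00649522  0.00692697] 0.16223953612375722
```

View pics/w2.png

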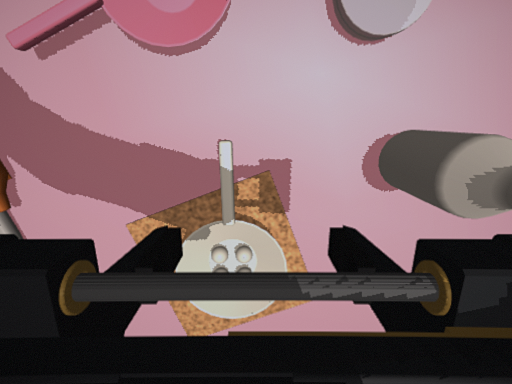

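The wrist view shows the white handle from (226,140) to (229,222) and the bowl with four balls at (232,265). The handle line agrees with the top view to about 1 mm. I centre over it and descend.

Emit:
{"op": "drive_tool", "data": {
  "series": [
    {"hand":8.8,"dx":2,"dy":0.4,"dz":-1.5,"yaw":0},
    {"hand":8.8,"dx":3,"dy":0,"dz":-1.5,"yaw":0},
    {"hand":8.8,"dx":3,"dy":0,"dz":0,"yaw":0},
    {"hand":8.8,"dx":2,"dy":0,"dz":0,"yaw":0},
    {"hand":8.8,"dx":1,"dy":0,"dz":0,"yaw":0},
    {"hand":8.8,"dx":0,"dy":0,"dz":0,"yaw":0},
    {"hand":8.8,"dx":0,"dy":0,"dz":0,"yaw":0},
    {"hand":8.8,"dx":0,"dy":0,"dz":0,"yaw":0}
  ]
}}

```text
clock: 2.2
tool_pos: [0.4703, 0.289, 0.0695]
eef_rot: [-0.427, 0.563, 0.427, 0.564]
contact_force: [-0.6, -0.4, -0.1]
opening: 0.997
```

```bash
python3 -c "
from h import *
go([.478,.2864,.02]);print(Ro.from_quat(readout.get_state()['eef_rot']).as_matrix().round(4))"
```

```text
t 2.2 tcp [0.4703 0.289  0.0695] ytool [-0.963  0.27  -0.001] F [-0.63 -0.43 -0.15] op 0.997 d(cm) [ 4.95 -0.81 -0.05]
[[ 1.100e-03 -9.629e-01  2.697e-01]
 [ 9.000e-04  2.697e-01  9.629e-01]
 [-1.000e+00 -9.000e-04  1.100e-03]]
```

Emit:
{"op": "drive_tool", "data": {
  "series": [
    {"hand":8.8,"dx":1.5,"dy":-0.4,"dz":0,"yaw":0},
    {"hand":8.8,"dx":2,"dy":-0.4,"dz":0,"yaw":0},
    {"hand":8.8,"dx":1,"dy":0,"dz":0,"yaw":0},
    {"hand":8.8,"dx":0.5,"dy":0,"dz":0,"yaw":0},
    {"hand":5,"dx":0,"dy":0,"dz":0,"yaw":0},
    {"hand":3,"dx":0,"dy":0,"dz":0,"yaw":0},
    {"hand":2.2,"dx":0,"dy":0,"dz":0,"yaw":0},
    {"hand":2,"dx":0,"dy":0,"dz":0,"yaw":0}
  ],
  "squeeze": 20
}}

```text
clock: 3.2
tool_pos: [0.4777, 0.2867, 0.0191]
eef_rot: [-0.427, 0.563, 0.427, 0.564]
contact_force: [0.1, 0.1, -0.3]
opening: 0.569
```

```bash
python3 -c "
from h import *
go([.478,.2864,.02])"
```

```text
t 3.2 tcp [0.4777 0.2867 0.0191] ytool [-0.963  0.27  -0.   ] F [ 0.09  0.11 -0.3 ] op 0.569 d(cm) [-0.09 -0.04 -0.02]
```

Emit:
{"op": "drive_tool", "data": {
  "series": [
    {"hand":2,"dx":0,"dy":0,"dz":0,"yaw":0},
    {"hand":2,"dx":0,"dy":0,"dz":0,"yaw":0},
    {"hand":2,"dx":0,"dy":0,"dz":0,"yaw":0},
    {"hand":1.6,"dx":0,"dy":0,"dz":0,"yaw":0},
    {"hand":0,"dx":0,"dy":0,"dz":0,"yaw":0},
    {"hand":0,"dx":0,"dy":0,"dz":0,"yaw":0},
    {"hand":0,"dx":0,"dy":0,"dz":0,"yaw":0},
    {"hand":0,"dx":0,"dy":0,"dz":0,"yaw":0}
  ],
  "squeeze": 20
}}

```text
clock: 4.2
tool_pos: [0.4775, 0.2866, 0.0187]
eef_rot: [-0.427, 0.563, 0.427, 0.563]
contact_force: [-1.1, -0.1, -0.2]
opening: 0.156
```

Emit:
{"op": "drive_tool", "data": {
  "series": [
    {"hand":0,"dx":0,"dy":0,"dz":0,"yaw":0},
    {"hand":0,"dx":0,"dy":0,"dz":0,"yaw":0},
    {"hand":0,"dx":-0.2,"dy":0,"dz":0,"yaw":0},
    {"hand":0,"dx":-0.3,"dy":0,"dz":0,"yaw":0},
    {"hand":0,"dx":-0.5,"dy":0,"dz":0,"yaw":0},
    {"hand":0,"dx":-0.5,"dy":0,"dz":0,"yaw":0},
    {"hand":0,"dx":0,"dy":0,"dz":0,"yaw":0},
    {"hand":0,"dx":0,"dy":0,"dz":0,"yaw":0}
  ],
  "squeeze": 38
}}

```text
clock: 5.2
tool_pos: [0.4774, 0.2866, 0.0337]
eef_rot: [-0.427, 0.563, 0.427, 0.563]
contact_force: [-0.6, 0.2, -2.6]
opening: 0.15
```

```bash
cat >> h.py <<'E'
def tilt(s,grip):
    # angle of white bowl/handle cloud near the arm, in the vertical plane along -ytool
    st=readout.get_state(); M=Ro.from_quat(st['eef_rot']).as_matrix(); f=-M[:,1]
    P=cloud(s); hs=cv2.cvtColor(s['pixels'],cv2.COLOR_RGB2HSV).astype(int)
    g=st['tool_pos']-M[:,0]*.0187
    D=P-g; a=D@f; b=D[...,2]; c=D@M[:,2]
    return a,b,c,hs,(s['depth']>0)
E
python3 - <<'E'
from h import *
go([.478,.2864,.2]); print(readout.get_state()['moment'])
s=snap('scene','s2.png')
a,b,c,hs,ok=tilt(s,0)
m=ok&(a>.03)&(a<.2)&(abs(c)<.075)&(abs(b)<.06)&(hs[...,1]<70)
for lo in np.arange(.03,.2,.02):
    k=m&(a>=lo)&(a<lo+.02); print(round(lo,2),k.sum(),np.percentile(b[k],[5,50,95]).round(3) if k.any() else '')
cv2.imwrite('pics/s2c.png',cv2.resize(s['pixels'][120:250,230:400,::-1],None,fx=4,fy=4))
E
```

```text
t 5.2 tcp [0.4774 0.2866 0.0337] ytool [-0.963  0.27   0.   ] F [-0.62  0.23 -2.58] op 0.15 d(cm) [-16.63  -0.06  -0.  ]
[0.15929984 0.30700448 0.01985092]
0.03 39 [-0.05   0.002  0.057]
0.05 100 [-0.031 -0.015 -0.005]
0.07 129 [-0.041 -0.026 -0.011]
0.09 101 [-0.046 -0.032 -0.014]
0.11 109 [-0.045 -0.029 -0.016]
0.13 102 [-0.046 -0.03  -0.018]
0.15 52 [-0.048 -0.031 -0.019]
0.17 27 [-0.028 -0.023 -0.019]
0.19 0
```

View pics/s2c.png

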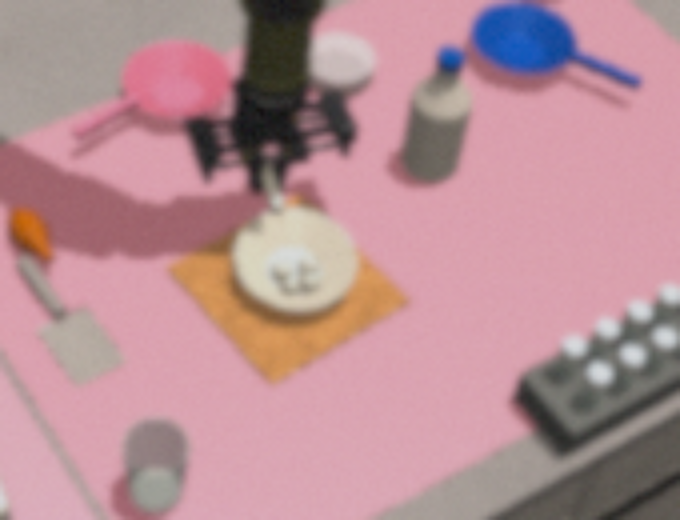

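The crop shows the bowl lifted clear with the four balls at (295,272). The force reads the full weight, and the rim is nose-down by about 6°. I lift further with a little more squeeze and check for creep.

Emit:
{"op": "drive_tool", "data": {
  "series": [
    {"hand":0,"dx":-0.5,"dy":0,"dz":0,"yaw":0},
    {"hand":0,"dx":-1.5,"dy":0,"dz":0,"yaw":0},
    {"hand":0,"dx":-2.5,"dy":0,"dz":0,"yaw":0},
    {"hand":0,"dx":-3,"dy":0,"dz":0,"yaw":0},
    {"hand":0,"dx":-3,"dy":0,"dz":0,"yaw":0},
    {"hand":0,"dx":-2.5,"dy":0,"dz":0,"yaw":0},
    {"hand":0,"dx":-1.5,"dy":0,"dz":0,"yaw":0},
    {"hand":0,"dx":-0.5,"dy":0,"dz":0,"yaw":0}
  ],
  "squeeze": 41
}}

```text
clock: 6.25
tool_pos: [0.4778, 0.2866, 0.1848]
eef_rot: [-0.427, 0.563, 0.427, 0.564]
contact_force: [-0.5, 0.2, -2.7]
opening: 0.148
```

```bash
cat >> h.py <<'E'
def rim(s):
    a,b,c,hs,ok=tilt(s,0)
    print('M',readout.get_state()['moment'].round(3))
    m=ok&(a>-.06)&(a<.2)&(abs(c)<.075)&(b>-.24)&(b<.06)&(hs[...,1]<70)&(hs[...,2]>90)
    for lo in np.arange(-.06,.2,.02):
        k=m&(a>=lo)&(a<lo+.02); print(round(lo,2),k.sum(),np.percentile(b[k],[5,50,95]).round(3) if k.any() else '')
E
python3 - <<'E'
from h import *
go([.52,-.22,.26]); rim(snap('scene'))
E
```

```text
t 6.25 tcp [0.4778 0.2866 0.1848] ytool [-0.963  0.27  -0.001] F [-0.49  0.18 -2.65] op 0.148 d(cm) [ -7.56 -17.74 -47.64]
M [ 0.069  0.292 -0.02 ]
-0.06 24 [-0.21  -0.204 -0.2  ]
-0.04 12 [-0.208 -0.205  0.06 ]
-0.02 11 [-0.208  0.008  0.053]
0.0 36 [-0.202  0.002  0.049]
0.02 35 [-0.067  0.008  0.059]
0.04 68 [-0.029 -0.02  -0.004]
0.06 156 [-0.05  -0.034 -0.02 ]
0.08 130 [-0.055 -0.045 -0.026]
0.1 123 [-0.063 -0.045 -0.032]
0.12 111 [-0.063 -0.046 -0.037]
0.14 87 [-0.06  -0.051 -0.041]
0.16 39 [-0.054 -0.048 -0.045]
0.18 1 [-0.041 -0.041 -0.041]
```

The rim is now at about 16° nose-down, so the handle creeps slowly in the grip even at 41 N. That is the tipping motion I want, but it has to happen over the dish, so I carry the bowl there promptly with the squeeze just under the limit.

Emit:
{"op": "drive_tool", "data": {
  "series": [
    {"hand":0,"dx":-0.2,"dy":-0.5,"dz":-1.5,"yaw":0},
    {"hand":0,"dx":-0.4,"dy":-1,"dz":-3,"yaw":0},
    {"hand":0,"dx":-0.6,"dy":-1.3,"dz":-4,"yaw":0},
    {"hand":0,"dx":-0.7,"dy":-1.3,"dz":-4,"yaw":0},
    {"hand":0,"dx":-0.8,"dy":-1.3,"dz":-4,"yaw":0},
    {"hand":0,"dx":-0.8,"dy":-1.3,"dz":-4,"yaw":0},
    {"hand":0,"dx":-0.8,"dy":-1.3,"dz":-4,"yaw":0},
    {"hand":0,"dx":-0.7,"dy":-1.3,"dz":-4,"yaw":0}
  ],
  "squeeze": 43
}}

```text
clock: 7.3
tool_pos: [0.4889, -0.0158, 0.2331]
eef_rot: [-0.427, 0.565, 0.427, 0.563]
contact_force: [0.5, -0.6, -2.5]
opening: 0.146
```

Emit:
{"op": "drive_tool", "data": {
  "series": [
    {"hand":0,"dx":-0.6,"dy":-1.3,"dz":-4,"yaw":0},
    {"hand":0,"dx":-0.6,"dy":-1.3,"dz":-4,"yaw":0},
    {"hand":0,"dx":-0.5,"dy":-1.3,"dz":-4,"yaw":0},
    {"hand":0,"dx":-0.5,"dy":-1,"dz":-3,"yaw":0},
    {"hand":0,"dx":-0.4,"dy":-0.8,"dz":-2,"yaw":0},
    {"hand":0,"dx":-0.2,"dy":-0.6,"dz":-1.5,"yaw":0},
    {"hand":0,"dx":-0.2,"dy":-0.5,"dz":-1,"yaw":0},
    {"hand":0,"dx":0,"dy":0,"dz":0,"yaw":0}
  ]
}}

```text
clock: 8.3
tool_pos: [0.503, -0.2196, 0.2634]
eef_rot: [-0.427, 0.564, 0.427, 0.563]
contact_force: [-0.1, 0.6, -2.5]
opening: 0.148
```

```bash
python3 - <<'E'
from h import *
go([.504,-.219,.265]); rim(snap('scene','s3.png')); 
E
```

```text
t 8.3 tcp [ 0.503  -0.2196  0.2634] ytool [-0.963  0.27   0.   ] F [-0.15  0.59 -2.49] op 0.148 d(cm) [-0.16 -0.08  0.09]
M [ 0.076  0.323 -0.023]
-0.06 0 
-0.04 9 [0.012 0.017 0.041]
-0.02 15 [-0.067  0.011  0.028]
0.0 44 [-0.24   0.001  0.011]
0.02 41 [-0.239 -0.002  0.059]
0.04 129 [-0.236 -0.022 -0.005]
0.06 363 [-0.228 -0.045 -0.022]
0.08 366 [-0.229 -0.055 -0.027]
0.1 333 [-0.23  -0.184 -0.032]
0.12 337 [-0.23  -0.063 -0.038]
0.14 274 [-0.237 -0.188 -0.042]
0.16 175 [-0.239 -0.197 -0.044]
0.18 174 [-0.24  -0.228 -0.184]
```

The bowl is over the dish at about 17° and holding steady at 43 N. I now let it pivot by stepping the squeeze down.

Emit:
{"op": "drive_tool", "data": {
  "series": [
    {"hand":0,"dx":0,"dy":0,"dz":0,"yaw":0},
    {"hand":0,"dx":0,"dy":0,"dz":0,"yaw":0},
    {"hand":0,"dx":0,"dy":0,"dz":0,"yaw":0},
    {"hand":0,"dx":0,"dy":0,"dz":0,"yaw":0},
    {"hand":0,"dx":0,"dy":0,"dz":0,"yaw":0},
    {"hand":0,"dx":0,"dy":0,"dz":0,"yaw":0},
    {"hand":0,"dx":0,"dy":0,"dz":0,"yaw":0},
    {"hand":0,"dx":0,"dy":0,"dz":0,"yaw":0}
  ],
  "squeeze": 35
}}

```text
clock: 9.35
tool_pos: [0.5032, -0.2191, 0.2637]
eef_rot: [-0.427, 0.563, 0.427, 0.563]
contact_force: [-0.4, -0.7, -3.4]
opening: 0.154
```

```bash
sed -i 's/(b>-.24)/(b>-.17)/' h.py; python3 - <<'E'
from h import *
go([.504,-.219,.265]); rim(snap('scene','s4.png')); 
E
```

```text
t 9.35 tcp [ 0.5032 -0.2191  0.2637] ytool [-0.963  0.27  -0.   ] F [-0.4  -0.67 -3.39] op 0.154 d(cm) [-0.13 -0.08  0.03]
M [ 0.101  0.181 -0.003]
-0.06 0 
-0.04 6 [0.025 0.042 0.059]
-0.02 22 [0.007 0.017 0.059]
0.0 41 [-0.015  0.003  0.015]
0.02 40 [-0.036 -0.01   0.059]
0.04 253 [-0.076 -0.05  -0.03 ]
0.06 244 [-0.091 -0.076 -0.051]
0.08 196 [-0.101 -0.081 -0.065]
0.1 216 [-0.108 -0.093 -0.079]
0.12 134 [-0.11  -0.103 -0.091]
0.14 40 [-0.11  -0.107 -0.101]
0.16 0 
0.18 0
```

Emit:
{"op": "drive_tool", "data": {
  "series": [
    {"hand":0,"dx":0,"dy":0,"dz":0,"yaw":0},
    {"hand":0,"dx":0,"dy":0,"dz":0,"yaw":0},
    {"hand":0,"dx":0,"dy":0,"dz":0,"yaw":0},
    {"hand":0,"dx":0,"dy":0,"dz":0,"yaw":0},
    {"hand":0,"dx":0,"dy":0,"dz":0,"yaw":0},
    {"hand":0,"dx":0,"dy":0,"dz":0,"yaw":0},
    {"hand":0,"dx":0,"dy":0,"dz":0,"yaw":0},
    {"hand":0,"dx":0,"dy":0,"dz":0,"yaw":0}
  ],
  "squeeze": 31
}}

```text
clock: 10.4
tool_pos: [0.5032, -0.2191, 0.2637]
eef_rot: [-0.427, 0.563, 0.427, 0.563]
contact_force: [0.1, 0.0, -2.4]
opening: 0.149
```

```bash
python3 - <<'E'
from h import *
go([.504,-.219,.265]); s=snap('scene','s5.png'); rim(s)
cv2.imwrite('pics/s5c.png',cv2.resize(s['pixels'][150:270,130:290,::-1],None,fx=4,fy=4))
E
```

```text
t 10.4 tcp [ 0.5032 -0.2191  0.2637] ytool [-0.963  0.27   0.   ] F [ 0.07  0.04 -2.35] op 0.149 d(cm) [-0.13 -0.08  0.03]
M [ 0.085  0.246 -0.02 ]
-0.06 0 
-0.04 7 [0.021 0.025 0.059]
-0.02 18 [0.009 0.015 0.059]
0.0 44 [-0.014  0.001  0.016]
0.02 37 [-0.042 -0.012  0.058]
0.04 252 [-0.075 -0.05  -0.029]
0.06 240 [-0.09  -0.075 -0.05 ]
0.08 201 [-0.101 -0.081 -0.064]
0.1 214 [-0.108 -0.093 -0.08 ]
0.12 131 [-0.11  -0.104 -0.091]
0.14 41 [-0.11  -0.106 -0.1  ]
0.16 0 
0.18 0
```

View pics/s5c.png

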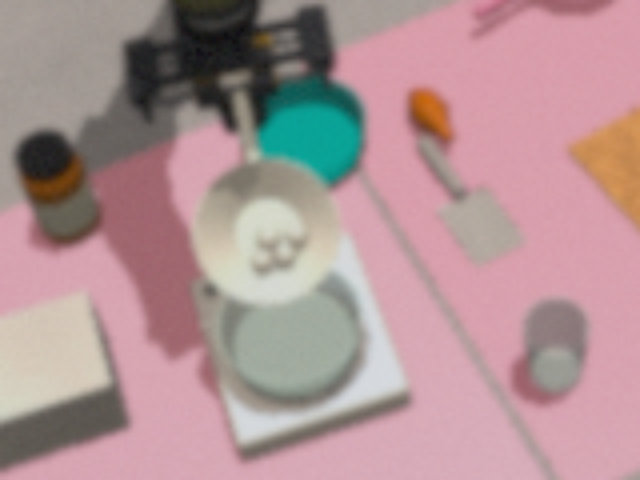

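The crop shows the bowl steady at about 35° above the dish, with all four balls still in it at (280,245). I lower the squeeze further.

Emit:
{"op": "drive_tool", "data": {
  "series": [
    {"hand":0,"dx":0,"dy":0,"dz":0,"yaw":0},
    {"hand":0,"dx":0,"dy":0,"dz":0,"yaw":0},
    {"hand":0,"dx":0,"dy":0,"dz":0,"yaw":0},
    {"hand":0,"dx":0,"dy":0,"dz":0,"yaw":0},
    {"hand":0,"dx":0,"dy":0,"dz":0,"yaw":0},
    {"hand":0,"dx":0,"dy":0,"dz":0,"yaw":0},
    {"hand":0,"dx":0,"dy":0,"dz":0,"yaw":0},
    {"hand":0,"dx":0,"dy":0,"dz":0,"yaw":0}
  ],
  "squeeze": 26
}}

```text
clock: 11.45
tool_pos: [0.5033, -0.2191, 0.2638]
eef_rot: [-0.427, 0.563, 0.427, 0.563]
contact_force: [0.2, 1.1, -1.5]
opening: 0.151
```

```bash
python3 - <<'E'
from h import *
go([.504,-.219,.265]); s=snap('scene','s6.png'); rim(s)
E
```

```text
t 11.45 tcp [ 0.5033 -0.2191  0.2638] ytool [-0.963  0.27  -0.   ] F [ 0.16  1.08 -1.51] op 0.151 d(cm) [-0.12 -0.07  0.03]
M [0.038 0.132 0.008]
-0.06 0 
-0.04 3 [0.058 0.059 0.059]
-0.02 21 [0.011 0.026 0.058]
0.0 44 [-0.016  0.002  0.016]
0.02 161 [-0.08  -0.051  0.05 ]
0.04 295 [-0.105 -0.082 -0.051]
0.06 255 [-0.124 -0.107 -0.077]
0.08 192 [-0.132 -0.118 -0.097]
0.1 135 [-0.137 -0.128 -0.115]
0.12 18 [-0.138 -0.135 -0.13 ]
0.14 0 
0.16 0 
0.18 0
```

Emit:
{"op": "drive_tool", "data": {
  "series": [
    {"hand":0,"dx":0,"dy":0,"dz":0,"yaw":0},
    {"hand":0,"dx":0,"dy":0,"dz":0,"yaw":0},
    {"hand":0,"dx":0,"dy":0,"dz":0,"yaw":0},
    {"hand":0,"dx":0,"dy":0,"dz":0,"yaw":0},
    {"hand":0,"dx":0,"dy":0,"dz":0,"yaw":0},
    {"hand":0,"dx":0,"dy":0,"dz":0,"yaw":0},
    {"hand":0,"dx":0,"dy":0,"dz":0,"yaw":0},
    {"hand":0,"dx":0,"dy":0,"dz":0,"yaw":0}
  ],
  "squeeze": 22
}}

```text
clock: 12.5
tool_pos: [0.5032, -0.2191, 0.2637]
eef_rot: [-0.427, 0.563, 0.427, 0.563]
contact_force: [0.4, 0.2, -1.8]
opening: 0.151
```

```bash
python3 - <<'E'
from h import *
go([.504,-.219,.265]); s=snap('scene','s7.png'); rim(s)
cv2.imwrite('pics/s7c.png',cv2.resize(s['pixels'][150:270,130:290,::-1],None,fx=4,fy=4))
E
```

```text
t 12.5 tcp [ 0.5032 -0.2191  0.2637] ytool [-0.963  0.27  -0.   ] F [ 0.36  0.18 -1.83] op 0.151 d(cm) [-0.13 -0.08  0.03]
M [ 0.032  0.149 -0.025]
-0.06 0 
-0.04 3 [0.059 0.059 0.059]
-0.02 21 [0.003 0.028 0.059]
0.0 47 [-0.015  0.001  0.016]
0.02 163 [-0.083 -0.051  0.051]
0.04 292 [-0.106 -0.084 -0.051]
0.06 254 [-0.125 -0.107 -0.076]
0.08 196 [-0.132 -0.119 -0.095]
0.1 135 [-0.137 -0.13  -0.112]
0.12 15 [-0.139 -0.134 -0.128]
0.14 0 
0.16 0 
0.18 0
```

View pics/s7c.png

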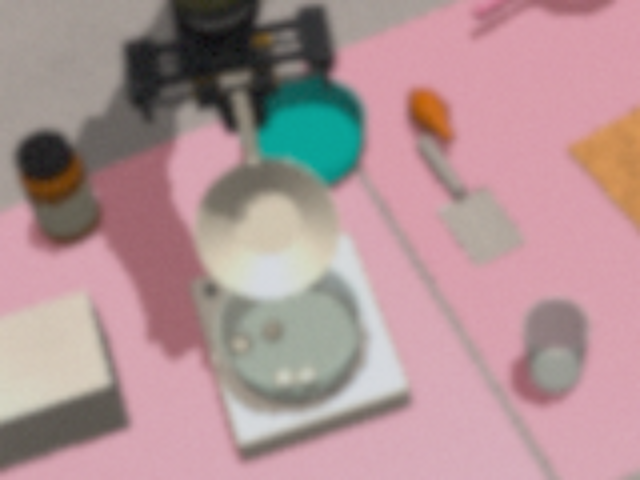

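The crop shows the bowl empty at about 47° and balls in the dish at (240,343), (285,375) and (305,375), with a shaded one at (272,328). I carry the bowl back with a firmer squeeze.

Emit:
{"op": "drive_tool", "data": {
  "series": [
    {"hand":0,"dx":0,"dy":0,"dz":0,"yaw":0},
    {"hand":0,"dx":0,"dy":0.4,"dz":1.5,"yaw":0},
    {"hand":0,"dx":0,"dy":0.7,"dz":3,"yaw":0},
    {"hand":0,"dx":0,"dy":0.8,"dz":4,"yaw":0},
    {"hand":0,"dx":0,"dy":0.8,"dz":4,"yaw":0},
    {"hand":0,"dx":0,"dy":0.8,"dz":4,"yaw":0},
    {"hand":0,"dx":0,"dy":0.8,"dz":4,"yaw":0},
    {"hand":0,"dx":0.5,"dy":0.8,"dz":4,"yaw":0}
  ],
  "squeeze": 38
}}

```text
clock: 13.55
tool_pos: [0.52, 0.0334, 0.2591]
eef_rot: [-0.428, 0.563, 0.428, 0.564]
contact_force: [1.2, -0.1, -2.1]
opening: 0.147
```

Emit:
{"op": "drive_tool", "data": {
  "series": [
    {"hand":0,"dx":1,"dy":0.8,"dz":4,"yaw":0},
    {"hand":0,"dx":1,"dy":0.8,"dz":4,"yaw":0},
    {"hand":0,"dx":1.5,"dy":0.8,"dz":4,"yaw":0},
    {"hand":0,"dx":1.5,"dy":0.8,"dz":4,"yaw":0},
    {"hand":0,"dx":1.5,"dy":0.6,"dz":3,"yaw":0},
    {"hand":0,"dx":1,"dy":0.4,"dz":2.5,"yaw":0},
    {"hand":0,"dx":0.5,"dy":0,"dz":1.5,"yaw":0},
    {"hand":0,"dx":0,"dy":0,"dz":0,"yaw":0}
  ]
}}

```text
clock: 14.55
tool_pos: [0.5413, 0.2648, 0.1786]
eef_rot: [-0.428, 0.563, 0.428, 0.563]
contact_force: [-0.3, -0.6, -1.6]
opening: 0.154
```

```bash
python3 - <<'E'
from h import *
go([.542,.263,.1226]); s=snap('scene','s8.png'); rim(s)
t=snap('top','t8.png')
P=cloud(t); P[t['depth']<=0]=np.nan
d=P[132:182,325:375]; k=(d[...,2]>.06)&(d[...,2]<.085)&(np.hypot(d[...,0]-.618,d[...,1]+.251)<.068)
n,l,st,c=cv2.connectedComponentsWithStats(k.astype(np.uint8)); print(n-1,st[1:,4],c[1:].round(0))
k=(d[...,2]>.085)&(d[...,2]<.11); print('dish',cv2.minEnclosingCircle(d[k][:,:2].astype(np.float32)))
cv2.imwrite('pics/t8c.png',cv2.resize(t['pixels'][120:200,310:390,::-1],None,fx=5,fy=5,interpolation=cv2.INTER_CUBIC))
E
```

```text
t 14.55 tcp [0.5413 0.2648 0.1786] ytool [-0.963  0.268  0.   ] F [-0.32 -0.65 -1.55] op 0.154 d(cm) [ 5.6  -0.12 -0.16]
M [-0.034  0.096  0.06 ]
-0.06 0 
-0.04 9 [0.055 0.057 0.059]
-0.02 9 [-0.009  0.028  0.05 ]
0.0 47 [-0.02  -0.001  0.054]
0.02 138 [-0.083 -0.048  0.058]
0.04 220 [-0.106 -0.084 -0.052]
0.06 184 [-0.127 -0.108 -0.08 ]
0.08 139 [-0.133 -0.121 -0.099]
0.1 92 [-0.138 -0.13  -0.117]
0.12 10 [-0.138 -0.132 -0.128]
0.14 0 
0.16 0 
0.18 0 
53 [277   2   1   2   1   1   1   1   1   1   1   1   1   1   1   1   2   3
   3   1   2   2   2   5   1   4   1  33   1   1   3   1   1   1   1   2
   2   3   1   2   1   1   3   1   3   1   1   1   2   2   1   1   1] [[33. 17.]
 [13. 14.]
 [18. 14.]
 [24. 14.]
 [13. 17.]
 [17. 16.]
 [25. 17.]
 [30. 16.]
 [35. 16.]
 [ 7. 19.]
 [11. 18.]
 [13. 19.]
 [15. 18.]
 [23. 18.]
 [27. 19.]
 [36. 19.]
 [18. 20.]
 [29. 20.]
 [34. 21.]
 [37. 21.]
 [ 7. 24.]
 [18. 24.]
 [22. 22.]
 [25. 23.]
 [31. 22.]
 [10. 24.]
 [16. 24.]
 [29. 28.]
 [32. 24.]
 [10. 26.]
 [13. 26.]
 [ 6. 28.]
 [19. 28.]
 [ 7. 31.]
 [11. 30.]
 [14. 32.]
 [22. 30.]
 [16. 33.]
 [38. 33.]
 [10. 36.]
 [14. 34.]
 [18. 34.]
 [21. 35.]
 [26. 35.]
 [30. 34.]
 [35. 35.]
 [26. 37.]
 [31. 37.]
 [12. 38.]
 [18. 38.]
 [23. 39.]
 [18. 42.]
 [22. 43.]]
dish ((0.6189836263656616, -0.2500624656677246), 0.07433663308620453)
```

View pics/t8c.png

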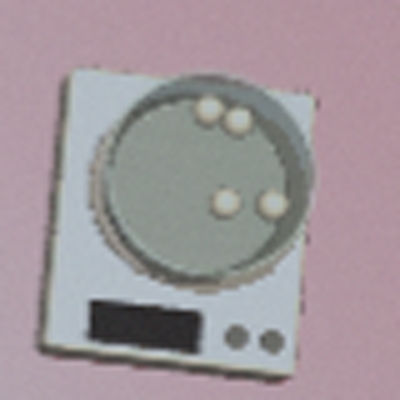

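All four balls are in the dish: (210,110), (238,118), (227,200) and (272,203) in the crop. The dish is still centred at (0.619, -0.250). I lower until the bowl's front rim is just above the mat.

Emit:
{"op": "drive_tool", "data": {
  "series": [
    {"hand":0,"dx":0.5,"dy":-0.1,"dz":-0.2,"yaw":0},
    {"hand":0,"dx":1,"dy":0,"dz":0,"yaw":0},
    {"hand":0,"dx":1.2,"dy":0,"dz":0,"yaw":0},
    {"hand":0,"dx":1,"dy":0,"dz":0,"yaw":0},
    {"hand":0,"dx":0.7,"dy":0,"dz":0,"yaw":0},
    {"hand":0,"dx":0.4,"dy":0,"dz":0,"yaw":0},
    {"hand":0,"dx":0.2,"dy":0,"dz":0,"yaw":0},
    {"hand":0,"dx":0,"dy":0,"dz":0,"yaw":0}
  ],
  "squeeze": 24
}}

```text
clock: 15.65
tool_pos: [0.5422, 0.2613, 0.1288]
eef_rot: [-0.427, 0.563, 0.427, 0.563]
contact_force: [-0.6, 0.4, -1.5]
opening: 0.155
```

Emit:
{"op": "drive_tool", "data": {
  "series": [
    {"hand":0,"dx":0.1,"dy":0,"dz":0,"yaw":0},
    {"hand":0,"dx":0.1,"dy":0,"dz":0,"yaw":0},
    {"hand":0,"dx":0.1,"dy":0,"dz":0,"yaw":0},
    {"hand":0,"dx":0.1,"dy":0,"dz":0,"yaw":0},
    {"hand":0,"dx":0.1,"dy":0,"dz":0,"yaw":0},
    {"hand":0,"dx":0.1,"dy":0,"dz":0,"yaw":0},
    {"hand":0,"dx":0.1,"dy":0.1,"dz":0,"yaw":0},
    {"hand":0,"dx":0.1,"dy":0.1,"dz":0,"yaw":0}
  ],
  "squeeze": 20
}}

```text
clock: 16.65
tool_pos: [0.5401, 0.2618, 0.1207]
eef_rot: [-0.427, 0.563, 0.427, 0.563]
contact_force: [-0.4, -0.5, -1.9]
opening: 0.152
```

```bash
python3 - <<'E'
from h import *
go([.542,.263,.1226]); s=snap('scene','s9.png'); rim(s)
E
```

```text
t 16.65 tcp [0.5401 0.2618 0.1207] ytool [-0.963  0.27  -0.   ] F [-0.36 -0.53 -1.94] op 0.152 d(cm) [-0.19 -0.15  0.16]
M [-0.002  0.065  0.017]
-0.06 26 [-0.144 -0.139 -0.135]
-0.04 8 [-0.138  0.056  0.058]
-0.02 4 [0.014 0.029 0.036]
0.0 36 [-0.019 -0.     0.054]
0.02 109 [-0.086 -0.049  0.059]
0.04 200 [-0.107 -0.083 -0.048]
0.06 185 [-0.124 -0.105 -0.071]
0.08 137 [-0.133 -0.12  -0.093]
0.1 95 [-0.136 -0.128 -0.114]
0.12 17 [-0.143 -0.133 -0.123]
0.14 33 [-0.145 -0.14  -0.136]
0.16 73 [-0.145 -0.14  -0.136]
0.18 126 [-0.144 -0.14  -0.135]
```

Emit:
{"op": "drive_tool", "data": {
  "series": [
    {"hand":0,"dx":0.2,"dy":0.15,"dz":0,"yaw":0},
    {"hand":0,"dx":0.2,"dy":0.2,"dz":0,"yaw":0},
    {"hand":0,"dx":0.2,"dy":0.2,"dz":0,"yaw":0},
    {"hand":0,"dx":0.2,"dy":0.2,"dz":0,"yaw":0},
    {"hand":0,"dx":0.2,"dy":0.2,"dz":0,"yaw":0},
    {"hand":0,"dx":0.2,"dy":0.2,"dz":0,"yaw":0},
    {"hand":0,"dx":0.2,"dy":0.2,"dz":0,"yaw":0},
    {"hand":0,"dx":0,"dy":0,"dz":0,"yaw":0}
  ],
  "squeeze": 16
}}

```text
clock: 17.7
tool_pos: [0.5271, 0.2654, 0.1065]
eef_rot: [-0.427, 0.563, 0.427, 0.563]
contact_force: [-1.7, 0.5, 0.4]
opening: 0.156
```

```bash
sed -i 's/(b>-.17)/(cloud(s)[...,2]>.008)/' h.py; python3 - <<'E'
from h import *
go([.542,.263,.1226]); s=snap('scene','s10.png'); rim(s)
E
```

```text
t 17.7 tcp [0.5271 0.2654 0.1065] ytool [-0.963  0.27  -0.   ] F [-1.74  0.52  0.36] op 0.156 d(cm) [-1.61 -1.49  0.17]
M [0.03  0.092 0.013]
-0.06 1 [-0.117 -0.117 -0.117]
-0.04 6 [0.059 0.059 0.06 ]
-0.02 8 [-0.002  0.025  0.059]
0.0 40 [-0.015 -0.003  0.015]
0.02 60 [-0.057 -0.019  0.059]
0.04 204 [-0.093 -0.066 -0.041]
0.06 160 [-0.107 -0.092 -0.066]
0.08 129 [-0.116 -0.103 -0.078]
0.1 87 [-0.117 -0.11  -0.092]
0.12 28 [-0.117 -0.114 -0.107]
0.14 0 
0.16 0 
0.18 0
```

The bowl is rolling up as planned: about 40° now, with about 2 N of contact. I continue around the foot edge.

Emit:
{"op": "drive_tool", "data": {
  "series": [
    {"hand":0,"dx":0.4,"dy":0.5,"dz":0,"yaw":0},
    {"hand":0,"dx":0.45,"dy":0.5,"dz":0,"yaw":0},
    {"hand":0,"dx":0.45,"dy":0.5,"dz":0,"yaw":0},
    {"hand":0,"dx":0.45,"dy":0.5,"dz":0,"yaw":0},
    {"hand":0,"dx":0.5,"dy":0.4,"dz":0,"yaw":0},
    {"hand":0,"dx":0.5,"dy":0.4,"dz":0,"yaw":0},
    {"hand":0,"dx":0.5,"dy":0.4,"dz":0,"yaw":0},
    {"hand":0,"dx":0.5,"dy":0.4,"dz":0,"yaw":0}
  ],
  "squeeze": 14
}}

```text
clock: 18.75
tool_pos: [0.4925, 0.2751, 0.0689]
eef_rot: [-0.427, 0.563, 0.427, 0.564]
contact_force: [1.0, 0.1, 0.0]
opening: 0.158
```

```bash
python3 - <<'E'
from h import *
go([.542,.263,.1226]); s=snap('scene','s11.png'); rim(s)
E
```

```text
t 18.75 tcp [0.4925 0.2751 0.0689] ytool [-0.963  0.27  -0.   ] F [0.97 0.1  0.02] op 0.158 d(cm) [-5.37 -5.09  0.17]
M [-0.04  -0.266 -0.026]
-0.06 0 
-0.04 7 [0.024 0.056 0.059]
-0.02 6 [-0.005  0.012  0.04 ]
0.0 33 [-0.016  0.003  0.033]
0.02 32 [-0.009  0.052  0.06 ]
0.04 83 [-0.043 -0.026 -0.01 ]
0.06 150 [-0.064 -0.045 -0.028]
0.08 139 [-0.071 -0.059 -0.035]
0.1 114 [-0.076 -0.066 -0.043]
0.12 92 [-0.078 -0.069 -0.049]
0.14 64 [-0.075 -0.069 -0.057]
0.16 31 [-0.072 -0.067 -0.059]
0.18 0
```

Emit:
{"op": "drive_tool", "data": {
  "series": [
    {"hand":0,"dx":0.6,"dy":0.35,"dz":0,"yaw":0},
    {"hand":0,"dx":0.6,"dy":0.35,"dz":0,"yaw":0},
    {"hand":0,"dx":0.6,"dy":0.3,"dz":0,"yaw":0},
    {"hand":0,"dx":0.6,"dy":0.3,"dz":0,"yaw":0},
    {"hand":0,"dx":0.6,"dy":0.25,"dz":0,"yaw":0},
    {"hand":0,"dx":0.6,"dy":0.2,"dz":0,"yaw":0},
    {"hand":0,"dx":0.5,"dy":0.2,"dz":0,"yaw":0},
    {"hand":0,"dx":0.4,"dy":0.1,"dz":0,"yaw":0}
  ],
  "squeeze": 12
}}

```text
clock: 19.8
tool_pos: [0.4727, 0.2806, 0.0239]
eef_rot: [-0.427, 0.563, 0.427, 0.563]
contact_force: [-0.4, -0.6, 0.3]
opening: 0.154
```

```bash
python3 - <<'E'
from h import *
go([.542,.263,.0191]); s=snap('scene','s12.png'); rim(s)
E
```

```text
t 19.8 tcp [0.4727 0.2806 0.0239] ytool [-0.963  0.27  -0.   ] F [-0.42 -0.6   0.32] op 0.154 d(cm) [ 0.48 -7.15  0.17]
M [-0.05  -0.264 -0.032]
-0.06 0 
-0.04 3 [0.058 0.058 0.06 ]
-0.02 6 [0.001 0.004 0.058]
0.0 23 [-0.013  0.008  0.052]
0.02 29 [-0.003  0.052  0.06 ]
0.04 51 [-0.018 -0.007  0.006]
0.06 113 [-0.029 -0.016 -0.005]
0.08 96 [-0.033 -0.023 -0.007]
0.1 82 [-0.034 -0.024 -0.008]
0.12 70 [-0.034 -0.026 -0.008]
0.14 52 [-0.032 -0.023 -0.007]
0.16 39 [-0.023 -0.014 -0.007]
0.18 5 [-0.011 -0.01  -0.007]
```

Emit:
{"op": "drive_tool", "data": {
  "series": [
    {"hand":0,"dx":0.1,"dy":0.03,"dz":0,"yaw":0},
    {"hand":0,"dx":0.1,"dy":0,"dz":0,"yaw":0},
    {"hand":0,"dx":0.1,"dy":0,"dz":0,"yaw":0},
    {"hand":0,"dx":0.1,"dy":0,"dz":0,"yaw":0},
    {"hand":0,"dx":0,"dy":0,"dz":0,"yaw":0},
    {"hand":0,"dx":0,"dy":0,"dz":0,"yaw":0},
    {"hand":0,"dx":0,"dy":0,"dz":0,"yaw":0},
    {"hand":0,"dx":0,"dy":0,"dz":0,"yaw":0}
  ],
  "squeeze": 6
}}

```text
clock: 20.85
tool_pos: [0.4724, 0.2807, 0.0202]
eef_rot: [-0.427, 0.563, 0.427, 0.563]
contact_force: [-0.8, 1.2, -0.3]
opening: 0.16
```

```bash
python3 - <<'E'
from h import *
go([.542,.263,.0191]); s=snap('scene','s13.png'); rim(s)
E
```

```text
t 20.85 tcp [0.4724 0.2807 0.0202] ytool [-0.963  0.27   0.   ] F [-0.83  1.17 -0.26] op 0.16 d(cm) [ 0.11 -7.18  0.17]
M [ 0.012  0.258 -0.067]
-0.06 0 
-0.04 6 [0.052 0.058 0.06 ]
-0.02 7 [0.003 0.035 0.059]
0.0 21 [-0.009  0.006  0.057]
0.02 31 [0.006 0.05  0.059]
0.04 50 [-0.017 -0.007  0.008]
0.06 117 [-0.026 -0.014 -0.001]
0.08 91 [-0.03  -0.021 -0.003]
0.1 77 [-0.03  -0.022 -0.006]
0.12 71 [-0.03  -0.023 -0.005]
0.14 57 [-0.03  -0.019 -0.004]
0.16 36 [-0.018 -0.012 -0.002]
0.18 7 [-0.006 -0.003  0.002]
```

Flat now. I release slowly, then rise.

Emit:
{"op": "drive_tool", "data": {
  "series": [
    {"hand":1.6,"dx":0,"dy":0,"dz":0,"yaw":0},
    {"hand":2,"dx":0,"dy":0,"dz":0,"yaw":0},
    {"hand":3,"dx":0,"dy":0,"dz":0,"yaw":0},
    {"hand":5,"dx":0,"dy":0,"dz":0,"yaw":0},
    {"hand":5,"dx":0,"dy":0,"dz":0,"yaw":0},
    {"hand":5,"dx":0,"dy":0,"dz":0,"yaw":0},
    {"hand":5,"dx":0,"dy":0,"dz":0,"yaw":0},
    {"hand":5,"dx":0,"dy":0,"dz":0,"yaw":0}
  ]
}}

```text
clock: 21.9
tool_pos: [0.4725, 0.2807, 0.0202]
eef_rot: [-0.427, 0.563, 0.427, 0.563]
contact_force: [1.1, -0.6, 0.8]
opening: 0.566
```

Emit:
{"op": "drive_tool", "data": {
  "series": [
    {"hand":5,"dx":-1,"dy":0,"dz":0,"yaw":0},
    {"hand":5,"dx":-2,"dy":0,"dz":0,"yaw":0},
    {"hand":5,"dx":-3,"dy":0,"dz":0,"yaw":0},
    {"hand":5,"dx":-3,"dy":0,"dz":0,"yaw":0},
    {"hand":5,"dx":-3,"dy":1,"dz":0,"yaw":0},
    {"hand":5,"dx":-3,"dy":2,"dz":0,"yaw":0},
    {"hand":5,"dx":-2,"dy":2,"dz":0,"yaw":0},
    {"hand":5,"dx":0,"dy":0,"dz":0,"yaw":0}
  ]
}}

```text
clock: 22.9
tool_pos: [0.4238, 0.2953, 0.192]
eef_rot: [-0.428, 0.562, 0.428, 0.564]
contact_force: [0.5, -0.1, -0.4]
opening: 0.57
```

```bash
python3 - <<'E'
from h import *
go([.542,.263,.0191]); s=snap('top','t14.png'); P=cloud(s); P[s['depth']<=0]=np.nan; v=P[...,2]
hs=cv2.cvtColor(s['pixels'],cv2.COLOR_RGB2HSV).astype(int)
m=(hs[...,1]<90)&(v>.025)&(v<.05)&(np.hypot(P[...,0]-.583,P[...,1]-.252)<.09)&(P[...,0]>.51)
print('bowl',m.sum(),cv2.minEnclosingCircle(P[m][:,:2].astype(np.float32)))
A=np.c_[P[m][:,:2],np.ones(m.sum())]; k=v[m]>.031; print(np.linalg.lstsq(A[k],v[m][k],rcond=None)[0])
o=dict(np.load('pics/top0.npz'))['pixels'].astype(int); d=abs(s['pixels'].astype(int)-o).max(2)>60
cv2.imwrite('pics/t14c.png',cv2.resize(s['pixels'][100:300,100:420,::-1],None,fx=2.5,fy=2.5,interpolation=cv2.INTER_CUBIC))
E
```

```text
t 22.9 tcp [0.4238 0.2953 0.192 ] ytool [-0.964  0.267 -0.001] F [ 0.48 -0.06 -0.45] op 0.57 d(cm) [ 17.31 -12.23  -0.  ]
bowl 495 ((0.5796658992767334, 0.24998123943805695), 0.07223723828792572)
[-0.00945586  0.00242795  0.03982031]
```

View pics/t14c.png

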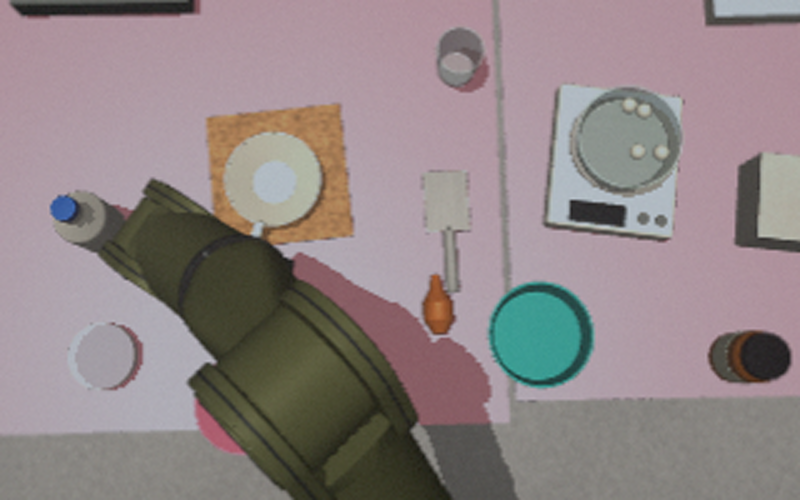

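The empty casserole is level on the mat at (0.580, 0.250), in the crop at (273,180). The four balls are in the dish at (630-660,105-150), the other things are where they were, and the arm is clear. I hand the job in.

```bash
python3 -c "
from h import *
print(workorder.finish_job())"
```

```text
the job is handed in; nothing more can be done
None
```

The job is done and handed in at about 23 s on the robot's clock. No verdict was reported.

- **Grip:** I gripped the handle about 115 mm from the casserole's centre, with a commanded squeeze of 43 N at most.
- **Tipping:** The tool could only point down, so I tipped the bowl by stepping the squeeze down over the dish, which let the handle pivot between the pads. It emptied at about 47°, less than the 55 to 65° in the task text, with its lip about 4–5 cm above the dish rim.
- **Setting down:** I carried the bowl back, rolled it upright over its rim and foot edge on the mat with a few newtons of contact, released it and moved the arm clear.

Last checks:
- All four balls are in the dish, and the dish is still on the pan, within about 1 mm of where it started.
- The casserole is empty and upright on the mat, level to within about 1° and about 1 cm from its starting place.
- The bystanders in the last top view look unmoved, judged by eye only. I did not measure them again.

One thing did not go as planned: the handle slipped to about 16° nose-down during the lift, at 38 to 41 N. It held from then on at 43 N, and no ball was lost.

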